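# Slide the vial plate out over the end of the bench shelf

## Task

The bored aluminium vial plate lies flat on the low bench shelf, where nobody can get hold of its edge. With the fingertips, push it along the shelf until about 5 cm of it sticks out past the end where the open tray stands, lying flat and square to the shelf so that the next person can take it by the edge. Do not lift or tip the plate, and leave the jars, the tray and the glove box where they stand.

Things in the scene. Friction and masses are not known exactly. Their poses are not given: they have to be found in the camera images.
- shelf: low bench shelf, fixed: dark grey epoxy-resin board on a blue tube frame, 22 mm thick, 250 mm deep (its x), 420 mm long (its y), flat top 100 mm above the table. Origin on the table under the board's centre; +x to its back, y along its length, so its ends are at y = +210 and -210 mm, both open. A spill rim 12 mm wide, standing 12 mm above the top, runs along the whole back edge (inner face at x = +113 mm); the front has none.
- vial_plate: loose flat bare aluminium plate with 5 x 8 vial holes of 12 mm (too small for a finger), 110 mm (its x) by 180 mm (its y) by 6 mm thick, about 0.24 kg; origin at the centre of its underside, z up. Starts near the middle of the shelf's length, up to about 12 degrees askew, its long side roughly along the shelf; it slides with ordinary friction.
- tray: loose shallow open tray of white plastic on the table just past one end of the shelf (either end, it varies), 260 x 200 x 45 mm with its lip; origin at the centre of its underside. Lower than the shelf top.
- glove_box: closed carton of gloves on the table past the shelf's other end, 240 x 120 x 70 mm, 0.4 kg; origin at the centre of its underside.
- jar_a: small amber glass jar with white cap, 34 mm diameter, 50 mm tall, loose on the front part of the shelf; origin at the centre of its underside.
- jar_b: second jar, same as jar_a, further along the front part of the shelf.
Not all that is in view belongs to the job. Several things have the shape of the vial_plate; the one meant has the colours described above.

How it is judged:
At the end, for the whole second after the job is handed in: The plate lies still and flat on the shelf (tilt under 0.04 rad), on the board across its whole width, within 0.14 rad (8 degrees) of square, with 35 to 65 mm of its length past the end at the tray (its centre 155 to 185 mm from the shelf's centre along the shelf) (((y of tray in the frame of shelf above 0 m and y of vial_plate in the frame of shelf between 0.155 and 0.185 m) or (y of tray in the frame of shelf below 0 m and y of vial_plate in the frame of shelf between -0.185 and -0.155 m)) and x of vial_plate in the frame of shelf between -0.07 and 0.06 m and z of vial_plate in the frame of shelf between 0.096 and 0.104 m and angle between vial_plate's own z axis and vertical below 0.04 rad and angle between the y axis of vial_plate and the y axis of shelf, either way round below 0.14 rad and linear speed of vial_plate below 0.01 m/s); the robot touches nothing.
It fails at once if the plate is lifted off the shelf (z of vial_plate in the frame of shelf above 0.108 m).
It fails at once if the plate is tipped (angle between vial_plate's own z axis and vertical above 0.12 rad).
It fails at once if the plate falls off the shelf (z of vial_plate in the frame of shelf below 0.085 m).
It fails at once if a jar is moved (distance of any of jar_a, jar_b from where it was at the start of the episode above 0.015 m).
It fails at once if the tray or the glove box is moved (distance of any of tray, glove_box from where it was at the start of the episode above 0.015 m).
It also fails if it takes over 43 s, if anything falls off the work surface, if the arm or the gripper's body presses on something with over 40 N, if the wrist force passes 120 N, or if a joint passes its speed limit or range.

## Robot

A 7-joint arm with a two-finger parallel gripper is mounted at the origin on the work surface. World frame = base frame: x ahead of the robot, y to its left, z up, the work surface at z = 0. Lengths are in m, angles in rad, forces in N, time in s.
With the tool pointing down it reaches from about 0.4 to 0.85 m from the base axis. Payload 4.4 kg.
Tool frame: the origin (TCP) lies at the centre of the arm's flange, where the gripper is bolted on; the fingertips stand 199 mm ahead of it and the grasp point (between the pads) lies 180 mm ahead of it; z points along the fingers, y is the line along which they close (so a half turn about z gives the same grasp; the last joint's range is limited). The gripper opens to 94 mm and grips with 3 to 60 N. Pads are 16 mm wide; open, the fingers measure 119 mm over their backs; the gripper's body (75 mm by 177 mm) begins 78 mm behind the grasp point.
Start: joints at [-1.357, 0.628, 0.038, 1.517, -0.027, 0.996, -0.02], TCP at [0.179, 0.625, 0.405] pointing down, gripper open.
Joint ranges: [-3.06, 3.06], [-0.37, 2.12], [-1.25, 1.32], [0.18, 2.47], [-1.1, 4.24], [0.23, 1.98], [-2.94, 2.94]. Speed limits (rad/s): [2.57, 2.57, 3.14, 3.14, 3.14, 3.14, 3.14].

## Interface

Orientations are given as [roll, pitch, yaw] about the fixed x, y, z axes, in that order (R = Rz(yaw) Ry(pitch) Rx(roll)).
In Python, from bench import bot gives the robot as it stands.
- The arm moves only by the tool apply_moves, never from a script. Its argument "deltas" is a list of rows, each a list of 7 numbers: the closure, from -1 (fully open) to 1 (shut), so that 0 is half open, then the shift along the tool's x, y, z scaled (see below), then the turn, a rotation vector about the tool's x, y, z scaled (see below). In form: [[hand, x, y, z, wx, wy, wz], ...]. A call has 1 to 20 rows; each row shifts and turns the commanded pose from where the row before left it, along the tool's axes as they then stand; what a row does not reach is not made up. The controller multiplies each number of a shift by 2.5 cm and each number of a turn by 0.12 rad. A row lasts 1/10 s, in which the tool goes at most 50 mm and 8.59 degrees, less where a joint would pass 70% of its speed; a pose out of reach is approached as far as the arm can. A call with a number of a shift or a turn outside -1 to 1 is refused whole. A call with a gripper value outside its range is refused whole. The fingers move at their own pace and stop on an object; "newtons" is the grip in N (left out, the last holds). Time passes only in rows, so rows that do not move let the fingers close. It gives the time, the measured TCP pose, the force, the opening and the grip force at its end, in the units of the state.
- bot.get_obs(): the state, without advancing time (a new reading comes with each control period).
- bot.get_image(name): name is "side" or "top" or "wrist"; returns a dict with "img" (400x640x3 uint8, red, green, blue), "z_map" (400x640 float32, m along the optical axis (not along the pixel's ray), 0 where there is no reading), "fx", "fy", "cx", "cy" (pixels), "rvec" (rotation vector, rad) and "tvec" (3), from world to camera coordinates, as OpenCV has them. Camera axes: x right, y down, z forward; pixel columns grow to the right and rows downward; lengths in m; the calibration is good to about 2 mm. A picture is of the moment at which its call begins.
- bot.close_job(): hands the job in; it is judged then, once.
The state is a dict: "time": time; "joints": joint angles; "qd": joint speeds; "joint_efforts": joint torques, N m; "position": TCP position; "orientation": TCP orientation; "wrist_force": force on the tool from outside, world axes, zero at the start; "torque": the same for the moment, N m; "gripper_width": finger opening in m; "grasp_force": force on a finger pad.
Only numpy, scipy, OpenCV 4.12 (cv2) and the standard library are available. Lean on these libraries where they do the work, as an engineer would, in place of code of your own. Each camera call takes 0.05 s, during which the arm holds its last target. There are 200 camera calls.

## Working session

There is one attempt and no reset: what is moved stays moved. The work goes in short steps, Python scripts to look and compute and a tool call to move; the robot and the scene stay as the last step left them, time stands still between calls to the robot, and variables do not carry over. Pictures are saved under pics/ and viewed, at most 10 in all, crops included, and the job is handed in when it is done.

Besides the shell and the picture viewer there is one more tool, called after "Request:" as a command line: name --pt "numbers of a row" for each row, then --argument value for the rest. apply_moves: Moves the arm, as the interface text tells. Shifts and turns lie within -1 to 1; 1 stands for 2.5 cm of shift or 0.12 rad of turn. Its arguments: {"type":"object","properties":{"deltas":{"type":"array","items":{"type":"array","items":{"type":"number","minimum":-1,"maximum":1}}},"newtons":{"type":"number"}},"required":["deltas"]}

```bash
mkdir -p pics; cat > h.py <<'E'
import numpy as np, cv2
from bench import bot
def cam(n):
    d=bot.get_image(n); d['R']=cv2.Rodrigues(np.array(d['rvec'],float))[0]; d['t']=np.array(d['tvec'],float).ravel(); return d
def plane(d,uv,z):
    uv=np.atleast_2d(uv).astype(float)
    r=np.c_[(uv[:,0]-d['cx'])/d['fx'],(uv[:,1]-d['cy'])/d['fy'],np.ones(len(uv))]@d['R']
    c=-d['R'].T@d['t']; return c+r*((z-c[2])/r[:,2])[:,None]
def cloud(d):
    v,u=np.mgrid[:400,:640]; Z=d['z_map']
    p=np.stack([(u-d['cx'])/d['fx']*Z,(v-d['cy'])/d['fy']*Z,Z],-1)
    return (p-d['t'])@d['R']
def save(d,n): cv2.imwrite('pics/'+n,d['img'][:,:,::-1])
E
python3 - <<'E'
from h import *
o=bot.get_obs(); print(o['position'],o['orientation'],o['time'])
ims=[]
for n in ['top','side']:
    d=cam(n); print(n,-d['R'].T@d['t'],d['fx']); np.savez('/tmp/'+n,**d); save(d,n+'0.png')
E
```

```text
[0.17940648 0.62444928 0.40378946] [-3.13974796e+00  1.80612677e-05  2.86175351e+00] 0.0
top [0.55016973 0.03598159 1.06803417] 423.1906551501367
side [ 0.23487683 -0.43969053  0.81240934] 376.940902393206
```

View pics/top0.png

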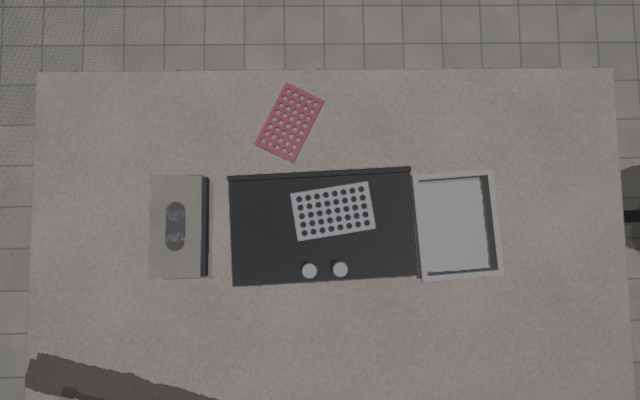

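View pics/side0.png

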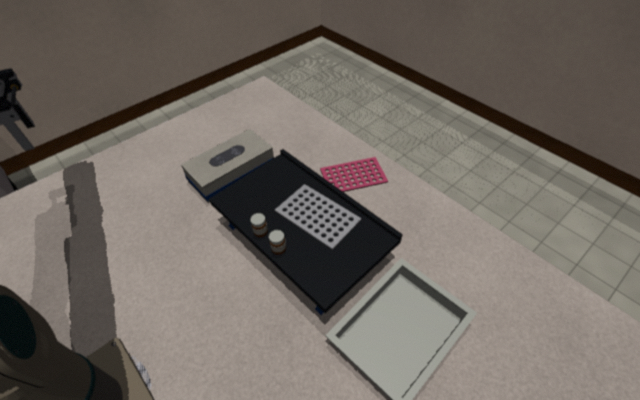

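The top view shows the plate at about (333,211) on the dark shelf (230–415, 170–285). The jars are at (309,270) and (340,269), the tray is to the right (455,225), the box is to the left, and a pink decoy lies behind.

```bash
cat >> h.py <<'E'
def plate(d,box=None):
    hsv=cv2.cvtColor(d['img'],cv2.COLOR_RGB2HSV); P=cloud(d)
    m=((hsv[...,2]>95)&(hsv[...,1]<60)&(P[...,2]>.09)&(P[...,2]<.118)&(d['z_map']>0)).astype(np.uint8)
    m=cv2.morphologyEx(m,cv2.MORPH_CLOSE,np.ones((9,9)))
    cs=cv2.findContours(m,cv2.RETR_EXTERNAL,cv2.CHAIN_APPROX_NONE)[0]
    c=max(cs,key=cv2.contourArea)[:,0]
    w=plane(d,c,.106)[:,:2].astype(np.float32)
    return cv2.minAreaRect(w*1000)
E
python3 - <<'E'
from h import *
np.set_printoptions(precision=4,suppress=True)
for n in ['top','side']:
    d=dict(np.load('/tmp/%s.npz'%n)); P=cloud(d); g=d['img'].max(2)
    r=plate(d); print(n,'plate',r); print(cv2.boxPoints(r))
    m=((g<75)&(P[...,2]>.09)&(P[...,2]<.125)&(P[...,0]>.3)).astype(np.uint8)
    m=cv2.morphologyEx(m,cv2.MORPH_CLOSE,np.ones((15,15)))
    c=max(cv2.findContours(m,0,1)[0],key=cv2.contourArea)[:,0]
    r=cv2.minAreaRect((plane(d,c,.1)[:,:2]*1000).astype(np.float32)); print('shelf',r); print(cv2.boxPoints(r))
    m=((P[...,2]>.14)&(P[...,2]<.16)&(P[...,0]>.3)&(P[...,0]<.65)&(abs(P[...,1])<.4)&(d['z_map']>0)).astype(np.uint8)
    k,l,s,ce=cv2.connectedComponentsWithStats(m)
    for i in range(1,k):
        if s[i,4]>30: print('jar',s[i],plane(d,ce[i],.15))
d=dict(np.load('/tmp/top.npz'));P=cloud(d)
for u,v in [(455,225),(490,230),(180,190),(360,260),(250,200)]: print(P[v,u])
E
```

```text
top plate ((600.6285400390625, 2.510009765625), (110.74827575683594, 181.0200958251953), 8.388713836669922)
[[532.6425  83.9733]
 [559.0512 -95.1101]
 [668.6146 -78.9532]
 [642.2059 100.1301]]
shelf ((568.1542358398438, 26.030853271484375), (249.7788543701172, 420.6099853515625), 2.3617401123046875)
[[ 434.7046  231.0107]
 [ 452.0372 -189.242 ]
 [ 701.6039 -178.949 ]
 [ 684.2712  241.3037]]
jar [302 263  15  16 185] [[0.47   0.0574 0.15  ]]
jar [332 262  16  16 184] [[ 0.4717 -0.0087  0.15  ]]
side plate ((601.2561645507812, 2.58416748046875), (110.95633697509766, 180.7460479736328), 8.569548606872559)
[[532.9309  83.6814]
 [559.8639 -95.0467]
 [669.5814 -78.5131]
 [642.6484 100.215 ]]
shelf ((569.4307861328125, 28.71514892578125), (260.98748779296875, 432.9773254394531), 2.3609254360198975)
[[ 430.1297  239.6445]
 [ 447.9659 -192.9653]
 [ 708.7319 -182.2142]
 [ 690.8957  250.3956]]
jar [251 214  15  14 161] [[0.4684 0.0515 0.15  ]]
jar [269 230  16  15 179] [[ 0.4703 -0.0143  0.15  ]]
[ 0.5648 -0.311   0.0011]
[ 0.5507 -0.3906  0.0239]
[0.6561 0.359  0.0713]
[ 0.4873 -0.0583  0.0982]
[0.6277 0.1903 0.1023]
```

Both views agree, and the measured sizes match (plate 111x181, shelf 250x421). In the shelf frame the plate is at (31,-25) mm and turned about +6°, with the tray at -y. The plan is to turn the tool so its y lies along shelf x, then push the plate's +y end with two half-open fingers, which squares it.

Request:
apply_moves --pt "0 0 0 0 0 0 1" --pt "0 0 0 0 0 0 1" --pt "0 0 0 0 0 0 1" --pt "0 0 0 0 0 0 1" --pt "0 0 0 0 0 0 1" --pt "0 0 0 0 0 0 1" --pt "0 0 0 0 0 0 1" --pt "0 0 0 0 0 0 1" --pt "0 0 0 0 0 0 1" --pt "0 0 0 0 0 0 1" --pt "0 0 0 0 0 0 0.41" --pt "0 0 0 0 0 0 0"

```text
time: 1.3
position: [0.1792, 0.6247, 0.4041]
orientation: [-3.141, 0.001, 1.613]
wrist_force: [-0.8, 0.1, -0.1]
gripper_width: 0.047
grasp_force: 0.0
```

Request:
apply_moves --pt "0 -1 0.78 0 0 0 0" --pt "0 -1 0.78 0 0 0 0" --pt "0 -1 0.78 0 0 0 0" --pt "0 -1 0.78 0 0 0 0" --pt "0 -1 0.78 0 0 0 0" --pt "0 -1 0.78 0 0 0 0" --pt "0 -1 0.78 0 0 0 0" --pt "0 -1 0.78 0 0 0 0" --pt "0 -1 0.78 0 0 0 0" --pt "0 -1 0.78 0 0 0 0" --pt "0 -1 0.78 0 0 0 0" --pt "0 -1 0.78 0 0 0 0" --pt "0 -1 0.78 0 0 0 0" --pt "0 -1 0.78 0 0 0 0" --pt "0 -1 0.78 0 0 0 0" --pt "0 -1 0.78 0 0 0 0" --pt "0 -1 0.78 0 0 0 0" --pt "0 -1 0.78 0 0 0 0" --pt "0 -1 0.78 0 0 0 0" --pt "0 0 0 0 0 0 0"

```text
time: 3.3
position: [0.5718, 0.1608, 0.4048]
orientation: [3.139, 0.003, 1.607]
wrist_force: [-0.8, -0.5, -0.6]
gripper_width: 0.0471
grasp_force: 0.0
```

```bash
cat >> h.py <<'E'
A=np.radians(2.36); RS=np.array([[np.cos(A),np.sin(A)],[-np.sin(A),np.cos(A)]]); S0=np.array([.5682,.0260])
def sh(p): return RS@(np.array(p)[:2]-S0)*1000
def rep(d):
    r=plate(d); print('plate shelf',sh(np.array(r[0])/1000),r[1],r[2]); print('corners',[sh(c/1000).round() for c in cv2.boxPoints(r)])
def st():
    o=bot.get_obs(); print(o['time'],'tcp',sh(o['position']),'tip z',o['position'][2]-.199,o['orientation'],o['gripper_width'],o['wrist_force'])
E
python3 - <<'E'
from h import *
np.set_printoptions(precision=4,suppress=True)
st(); d=cam('wrist'); save(d,'w1.png'); rep(d)
P=cloud(d)
for u,v in [(100,200),(320,100),(320,300),(550,200)]: print(u,v,P[v,u],sh(P[v,u]))
E
```

```text
3.3 tcp [  9.1915 134.5061] tip z 0.20579681669667155 [3.1393 0.0032 1.607 ] 0.047143731598841464 [-0.7907 -0.4578 -0.6482]
plate shelf [15.8779 28.9896] (93.48673248291016, 73.90876007080078) 8.039192199707031
corners [array([-34.,  61.]), array([-27., -12.]), array([66., -3.]), array([59., 70.])]
100 200 [ 0.2788  0.1169 -0.0008] [-285.461   102.7456]
320 100 [ 0.5719  0.2562 -0.001 ] [ 13.1892 229.8099]
320 300 [0.579  0.0448 0.1047] [11.5501 18.3217]
550 200 [0.884  0.1403 0.006 ] [320.2583 101.1513]
```

View pics/w1.png

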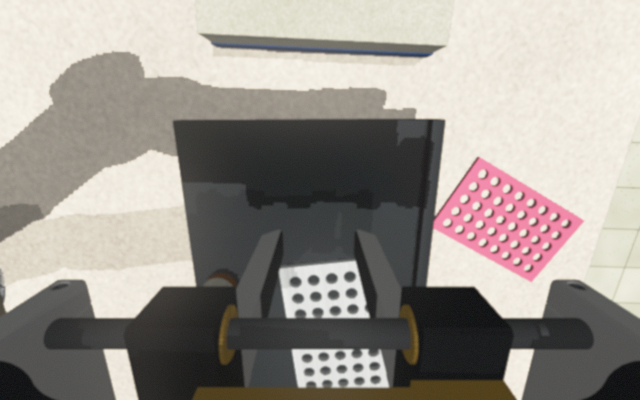

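The wrist view shows the plate's near end at about (320,265) between the fingers, with free shelf in front of it. I'll go down behind that end.

Request:
apply_moves --pt "0 0 0.6 0.8 0 0 0" --pt "0 0 0 0.8 0 0 0" --pt "0 0 0 0.8 0 0 0" --pt "0 0 0 0.8 0 0 0" --pt "0 0 0 0.5 0 0 0" --pt "0 0 0 0.3 0 0 0" --pt "0 0 0 0.1 0 0 0" --pt "0 0 0 0 0 0 0" --pt "0 0 0 0 0 0 0"

```text
time: 4.25
position: [0.5848, 0.1663, 0.3029]
orientation: [3.14, -0.0, 1.613]
wrist_force: [-0.1, -0.0, 0.2]
gripper_width: 0.0468
grasp_force: 0.0
```

```bash
python3 - <<'E'
from h import *
np.set_printoptions(precision=4,suppress=True)
st(); d=cam('wrist'); save(d,'w2.png')
E
```

```text
4.25 tcp [ 22.3553 139.547 ] tip z 0.10393658441116921 [ 3.1403 -0.0004  1.6127] 0.04682391176062253 [-0.1465 -0.0029  0.2353]
```

View pics/w2.png

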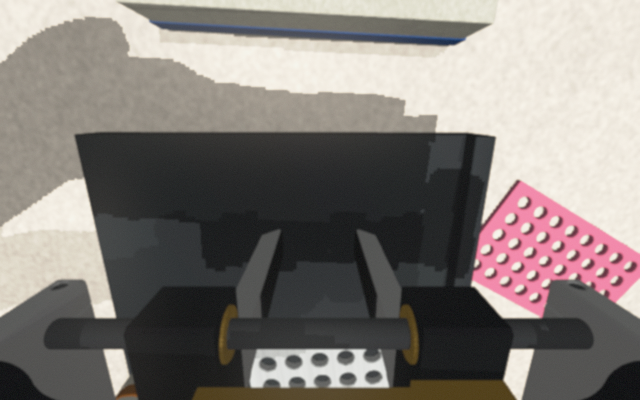

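The fingertips straddle the line just behind the plate end and the force is near zero. I'll lower another 1.5 mm and push most of the way gently.

Request:
apply_moves --pt "0 0 0 0.06 0 0 0" --pt "0 -0.4 0 0 0 0 0" --pt "0 -0.4 0 0 0 0 0" --pt "0 -0.4 0 0 0 0 0" --pt "0 -0.4 0 0 0 0 0" --pt "0 -0.4 0 0 0 0 0" --pt "0 -0.3 0 0 0 0 0" --pt "0 -0.3 0 0 0 0 0" --pt "0 -0.3 0 0 0 0 0" --pt "0 -0.3 0 0 0 0 0" --pt "0 0 0 0 0 0 0"

```text
time: 5.4
position: [0.5879, 0.0849, 0.3008]
orientation: [3.141, 0.001, 1.611]
wrist_force: [-0.1, -0.1, 0.4]
gripper_width: 0.0468
grasp_force: 0.0
```

```bash
python3 - <<'E'
from h import *
np.set_printoptions(precision=4,suppress=True)
st()
for n in ['side','top']:
    d=cam(n); save(d,n+'3.png'); print(n); rep(d)
E
```

```text
5.4 tcp [22.1337 58.0754] tip z 0.10175578630268095 [3.1415 0.0008 1.6111] 0.046753353285350345 [-0.1127 -0.0923  0.4494]
side
plate shelf [ 29.0715 -44.2771] (111.69805145263672, 179.04095458984375) 6.541881561279297
corners [array([-33.,  41.]), array([ -20., -138.]), array([  91., -129.]), array([78., 49.])]
top
plate shelf [ 28.949  -49.8116] (111.05459594726562, 167.4457244873047) 6.370448112487793
corners [array([-32.,  30.]), array([ -21., -137.]), array([  90., -129.]), array([78., 38.])]
```

View pics/side3.png

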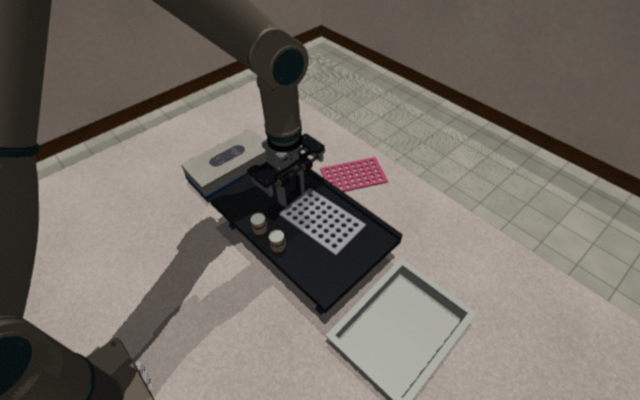

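The side view shows the fingers against the plate end around (290,190). The plate is sliding flat and turning square (6° down to 4°), and the jars haven't moved. Continuing the push.

Request:
apply_moves --pt "0 -0.35 0 0 0 0 0" --pt "0 -0.35 0 0 0 0 0" --pt "0 -0.35 0 0 0 0 0" --pt "0 -0.35 0 0 0 0 0" --pt "0 -0.35 0 0 0 0 0" --pt "0 -0.35 0 0 0 0 0" --pt "0 -0.35 0 0 0 0 0" --pt "0 -0.35 0 0 0 0 0" --pt "0 -0.35 0 0 0 0 0" --pt "0 -0.35 0 0 0 0 0" --pt "0 -0.35 0 0 0 0 0" --pt "0 -0.3 0 0 0 0 0" --pt "0 0 0 0 0 0 0"

```text
time: 6.8
position: [0.5922, -0.0192, 0.3008]
orientation: [3.141, 0.001, 1.611]
wrist_force: [-1.0, -1.1, -0.1]
gripper_width: 0.047
grasp_force: 0.0
```

```bash
python3 - <<'E'
from h import *
np.set_printoptions(precision=4,suppress=True)
st()
for n in ['side','top']:
    d=cam(n); save(d,n+'4.png'); print(n); rep(d)
E
```

```text
6.8 tcp [ 22.1229 -46.1143] tip z 0.10178161761174226 [3.1413 0.0012 1.6106] 0.04702951731164679 [-1.016  -1.1353 -0.1434]
side
plate shelf [  22.4113 -149.7939] (111.9776611328125, 176.7012939453125) 2.1122848987579346
corners [array([-33., -61.]), array([ -34., -238.]), array([  78., -238.]), array([ 79., -62.])]
top
plate shelf [  22.2387 -190.328 ] (111.26610565185547, 89.50460052490234) 1.9086143970489502
corners [array([ -33., -145.]), array([ -34., -235.]), array([  78., -236.]), array([  78., -146.])]
```

It is square now, with its leading edge at about -236 mm against a target of -260. I'll push 23 mm more, then back off and rise.

Request:
apply_moves --pt "0 -0.2 0 0 0 0 0" --pt "0 -0.2 0 0 0 0 0" --pt "0 -0.2 0 0 0 0 0" --pt "0 -0.2 0 0 0 0 0" --pt "0 -0.12 0 0 0 0 0" --pt "0 0 0 0 0 0 0" --pt "0 0.5 0 0 0 0 0" --pt "0 0.8 0 0 0 0 0" --pt "0 0.8 0 0 0 0 0" --pt "0 0 0 -1 0 0 0" --pt "0 0 0 -1 0 0 0" --pt "0 0 0 -1 0 0 0" --pt "0 1 0 -1 0 0 0" --pt "0 1 0 0 0 0 0" --pt "0 1 0 0 0 0 0" --pt "0 1 0 0 0 0 0" --pt "0 1 0 0 0 0 0" --pt "0 1 0 0 0 0 0" --pt "0 0 0 0 0 0 0"

```text
time: 8.8
position: [0.5837, 0.1676, 0.4003]
orientation: [-3.141, -0.003, 1.62]
wrist_force: [0.0, 0.3, -0.3]
gripper_width: 0.0468
grasp_force: 0.0
```

```bash
python3 - <<'E'
from h import *
np.set_printoptions(precision=4,suppress=True)
st()
for n in ['side','top']:
    d=cam(n); save(d,n+'5.png'); print(n); rep(d)
E
```

```text
8.8 tcp [ 21.2761 140.8238] tip z 0.20126240862768147 [-3.1409 -0.003   1.62  ] 0.046796771462102975 [ 0.0379  0.2514 -0.2817]
side
plate shelf [  21.9506 -167.8012] (113.10784912109375, 182.10903930664062) 1.6695256233215332
corners [array([-34., -76.]), array([ -36., -258.]), array([  77., -260.]), array([ 80., -77.])]
top
plate shelf [  21.7055 -166.5784] (111.53884887695312, 179.67489624023438) 2.2330515384674072
corners [array([-34., -77.]), array([ -34., -256.]), array([  77., -257.]), array([ 78., -77.])]
```

View pics/side5.png

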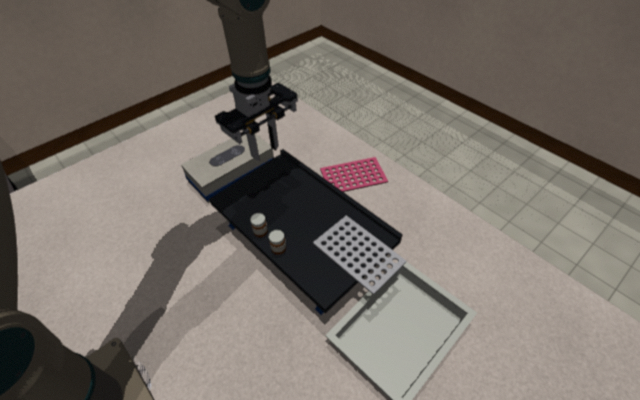

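The plate centre is at y = -167 mm (range 155–185), square within 1° and flat. It sticks out over the tray at about (385,270), the jars and tray look unmoved, and the arm is clear. Handing in.

```bash
python3 -c "
from bench import bot
print(bot.close_job())"
```

```text
the job is handed in; nothing more can be done
None
```

I pushed the vial plate along the shelf until about 47 mm of it sticks out past the tray end, flat and within 1° of square by the cameras. The jars, tray and glove box look unmoved, and the job is handed in; no verdict was returned.

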